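# Tip the forming block over and seat it against the fence

## Task

The wooden forming block stands on end on the steel bench plate. Using only the fingertips or the outside of the fingers, push it over so that it lies flat on the plate with its grooved face up, then push it along the plate until the end that was on top sits square and flush against the brass fence, wholly within the fence's length. Only push the block, never lift or carry it, and leave everything else on the bench where it is.

Things in the scene. Friction and masses are not known exactly. Their poses are not given: they have to be found in the camera images.
- plate: Fixed dark steel bench plate, 280 (x) x 220 (y) x 12 mm; working surface at z = 0.012. Origin at the centre of its underside, x towards the fence. The fence is a brass bar along the +x edge, 180 mm long (y -90 to +90 mm), 15 mm thick, rising 20 mm above the surface; the face that the block must meet is at x = +0.125.
- block: Pale hardwood forming block, 50 (x) x 60 (y) x 100 mm (z), 0.18 to 0.35 kg. Origin at the centre of the end it first stands on; z runs along its length. Three dark-floored grooves cross its -x face; the other faces are plain. It starts upright, grooved face away from the fence (to 0.2 rad), with 130 to 190 mm of free plate between its plain +x face and the fence.
- block_grooves (a point): Centre of the block's grooved face (block x = -0.025, z = 0.05). Grooves along y, 12 mm deep; flat lands between them at z = 34-48, 64-74, 84-100 mm. Pushed high on this face the block pivots on its fence-side bottom edge, passes its balance point at about 27 degrees (its upper edge has then gone some 50 mm) and falls flat by itself, grooves up.
- block_mid (a point): Centre of the forming block, 50 mm from either end.
- block_top (a point): Centre of the forming block's end face that is on top at the start (block z = 0.1); this end must meet the fence.
- tin: Bystander: small round aluminium tin, 32 mm diameter, 34 mm tall, standing on the plate near its +y side, 90 mm or so from the plate's centre line. Origin at the centre of its underside.
- hammer: Bystander: hammer lying on the bench to the left; about 260 mm long with a 90 mm head. Origin near its middle, underside.
- brush: Bystander: bench brush lying to the right, about 200 mm long. Origin near its middle.
- jar: Bystander: amber glass jar with steel lid, 60 mm diameter, 70 mm tall. Origin at the centre of its underside.
- sanding_block: Bystander: cork sanding block, 90 x 50 x 30 mm. Origin at the centre of its underside.
- bangle: Bystander: copper bangle lying flat, 68 mm outer diameter, 18 mm high. Origin at the centre of its underside.
- dish: Bystander: white ceramic dish, 90 mm diameter, 30 mm high. Origin at the centre of its underside.
Mind the look-alikes: they are no part of the job. Of the things shaped like the block, the wooden one is meant.

How it is judged:
On the way:
1. the block has been tipped over and lies flat, grooves up (angle between block's own x axis and vertical above 3.06 rad), for 0.2 s.
At the end, for the whole second after the job is handed in: The block lies flat on the plate, grooves up within about 4.5 degrees, at rest; the centre of its former top end is within 3.5 mm of the fence's face and no more than 62 mm to either side of the fence's middle; its length is square to the fence within 0.06 rad (3.4 degrees) (angle between block's own x axis and vertical above 3.06 rad and linear speed of block below 0.01 m/s and angular speed of block below 0.1 rad/s and z of block_mid in the frame of plate below 0.042 m and x of block_top in the frame of plate between 0.1215 and 0.129 m and y of block_top in the frame of plate between -0.062 and 0.062 m and angle between the z axis of block and the x axis of plate, either way round below 0.06 rad); the robot touches nothing.
It fails at once if the block is lifted off the plate (height (world z) of block_mid above 0.077 m or (angle between block's own x axis and vertical above 2.99 rad and height (world z) of block_mid above 0.052 m)).
It fails at once if another thing on the bench is moved more than 20 mm or tipped over (distance of any of tin, hammer, brush, jar, sanding_block, bangle, dish from where it was at the start of the episode above 0.02 m or angle between any of tin, jar's own z axis and vertical above 0.6 rad).
It also fails if it takes over 58 s, if anything falls off the work surface, if the arm or the gripper's body presses on something with over 40 N, if the wrist force passes 120 N, or if a joint passes its speed limit or range.

## Robot

A 6-joint arm with a two-finger parallel gripper is mounted at the origin on the work surface. World frame = base frame: x ahead of the robot, y to its left, z up, the work surface at z = 0. Lengths are in m, angles in rad, forces in N, time in s.
With the tool pointing down it reaches from about 0.3 to 0.75 m from the base axis. Payload 8.5 kg.
Tool frame: the origin (TCP) lies on the centre line of the jaws, within the pads' length; the fingertips stand 11 mm ahead of it and the grasp point (between the pads) lies 8 mm behind it; z points along the fingers, y is the direction in which the jaws open and shut (so a half turn about z gives the same grasp; the last joint's range is limited). The gripper opens to 85 mm and grips with 20 to 120 N. Pads are 22 mm wide; open, the fingers measure 114 mm over their backs; the gripper's body (76 mm by 85 mm) begins 54 mm behind the grasp point. The pads swing forward as they close: fully open they stand 13 mm farther back than shut.
Start: joints at [0.976, 0.381, 1.297, -0, 1.464, -0.215], TCP at [0.204, 0.511, 0.242] pointing down, gripper open.
Joint ranges: [-3.11, 3.11], [-0.89, 2.33], [0.22, 2.48], [-1.42, 4.56], [0.17, 2.85], [-2.88, 2.88]. Speed limits (rad/s): [2.39, 2.39, 3.14, 3.14, 3.14, 3.14].

## Interface

Orientations are given as a 3x3 rotation matrix whose columns are the frame's x, y, z axes.
In Python, from cell import arm gives the robot as it stands.
- The arm moves only by the tool send_rows, never from a script. Its argument "plan" is one flat list of numbers, 6 for each row, row after row: the shift along the tool's x, y, z in m, then the turn, a rotation vector about the tool's x, y, z in rad. In form: [tx, ty, tz, wx, wy, wz, tx, ty, tz, wx, wy, wz, ...]. A call has 1 to 5 rows; each row is the pose to reach, as a shift and turn from the pose commanded when the call began, along the tool's axes at that moment; what a row does not reach only later rows make up. A row lasts 1/12 s, in which the tool goes at most 41.7 mm and 7.16 degrees, less where a joint would pass 70% of its speed; a pose out of reach is approached as far as the arm can. A call with a gripper value outside its range is refused whole. "claw" is the closure in counts, from 0 (fully open) to 255 (shut), set as the call begins (left out, the last holds). The fingers move at their own pace and stop on an object; "squeeze" is the grip in N (left out, the last holds). Time passes only in rows, so rows that repeat a pose let the fingers close. It gives the time, the measured TCP pose, the force and the opening at its end, in the units of the state.
- arm.observe(): the state, without advancing time (a new reading comes with each control period).
- arm.camera(name): name is "side" or "top"; returns a dict with "color" (384x512x3 uint8, red, green, blue), "vfov" (degrees; the focal length in pixels is half the picture's height over the tangent of half this angle, whatever the lens; pixels are square), "cx", "cy" (the principal point, pixels), "k1" (the pictures are not rectified: a ray, as slopes to the right and down, at radius r is drawn at 1 + k1 r^2 times it, then the intrinsics apply), "world_from_camera" (4x4, takes a point from camera to world coordinates). Camera axes: x right, y up, looking along -z (the intrinsics and any distortion apply to the point x, -y, -z); pixel columns grow to the right and rows downward; lengths in m; the calibration is good to about 2 mm. A picture is of the moment at which its call begins. There is no depth.
- arm.sign_off(): hands the job in, once; it reports no verdict.
The state is a dict: "time": time; "qpos": joint angles; "qd": joint speeds; "tau": joint torques, N m; "eef_pos": TCP position; "orientation": TCP orientation; "ft_force": force on the tool from outside, world axes, zero at the start; "moment": the same for the moment, N m; "opening": finger opening in m.
Only numpy, scipy, OpenCV 4.12 (cv2) and the standard library are available. Lean on these libraries where they do the work, as an engineer would, in place of code of your own. Each camera call takes 0.05 s, during which the arm holds its last target.

## Working session

There is one attempt and no reset: what is moved stays moved. The work goes in short steps, Python scripts to look and compute and a tool call to move; the robot and the scene stay as the last step left them, time stands still between calls to the robot, and variables do not carry over. Pictures are saved under pics/ and viewed, and the job is handed in when it is done.

Besides the shell and the picture viewer there is one more tool, called as name(argument=value, ...) on one line, values as JSON. send_rows: Moves the arm, as the interface text tells. Its arguments: {"type":"object","properties":{"plan":{"type":"array","items":{"type":"number"}},"claw":{"type":"number"},"squeeze":{"type":"number"}},"required":["plan"]}

```bash
ls; mkdir -p pics; python3 - <<'E'
from cell import arm
import cv2
s=arm.observe(); print(s)
for n in ("side","top"):
    c=arm.camera(n); cv2.imwrite(f"pics/{n}0.png",cv2.cvtColor(c["color"],cv2.COLOR_RGB2BGR))
    print(n,c["vfov"],c["cx"],c["cy"],c["k1"],c["world_from_camera"])
E
```

```text
pics
{'time': 0.0, 'qpos': array([ 9.75719584e-01,  3.81191268e-01,  1.29824177e+00, -1.79876279e-06,
        1.46359907e+00, -2.15276242e-01]), 'qd': array([ 0.00040561,  0.00196366,  0.00051688,  0.000253  , -0.00068816,
       -0.00046924]), 'tau': array([-2.74109243e-04, -4.48459589e+01, -2.31280392e+01, -1.82639678e-04,
        4.72227955e-03, -2.46770088e-05]), 'eef_pos': array([0.20373931, 0.51058034, 0.24172071]), 'orientation': array([[-9.28738564e-01,  3.70734448e-01, -8.05440538e-04],
       [ 3.70735197e-01,  9.28737848e-01, -1.19302747e-03],
       [ 3.05746732e-04, -1.40661578e-03, -9.99998964e-01]]), 'ft_force': array([ 0.25908517, -0.21049379,  0.38308881]), 'moment': array([ 0.05179879, -0.0177975 ,  0.00973163]), 'opening': 0.08536176841126764}
side 50.359150952417494 258.68330729376976 193.47026689402512 -0.06382615960424158 [[ 0.99852496  0.0165757  -0.0517026   0.48891977]
 [-0.05250103  0.53751208 -0.84162011 -1.05070644]
 [ 0.01384033  0.84309312  0.53758947  0.77117493]
 [ 0.          0.          0.          1.        ]]
top 54.94615204338752 257.5624268187262 192.22039001575214 -0.10491149045835838 [[ 0.005915    0.99620797 -0.08680259  0.44387761]
 [-0.99984278  0.00734291  0.01614006  0.00499836]
 [ 0.01671624  0.08669348  0.99609478  1.44678403]
 [ 0.          0.          0.          1.        ]]
```

View pics/side0.png

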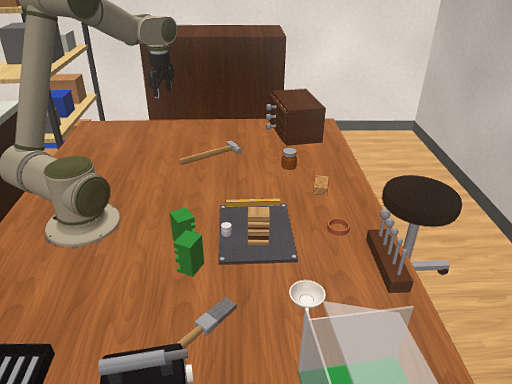

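View pics/top0.png

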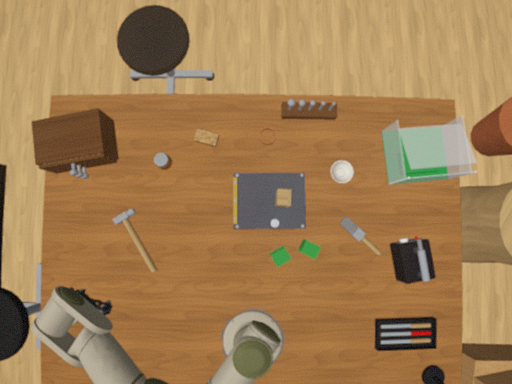

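The side view shows the pale wooden block on the plate at about (259,226), grooved face towards the camera, with the fence at (253,202) and the tin at (226,229). The top view has the block at (284,197), the fence at (236,200) and the tin at (275,223). The look-alikes are two green blocks off the plate, at (182,225) and (188,252) in the side view and (281,257) and (310,249) in the top view. The pale wooden block on the plate fits the description, so I'll confirm it in a crop.

```bash
python3 - <<'E'
import cv2,numpy as np
a=cv2.imread("pics/side0.png")[185:275,160:305]; b=cv2.imread("pics/top0.png")[160:240,220:320]
a=cv2.resize(a,None,fx=5,fy=5,interpolation=cv2.INTER_CUBIC); cv2.imwrite("pics/side0c.png",a)
b=cv2.resize(b,None,fx=7,fy=7,interpolation=cv2.INTER_CUBIC); cv2.imwrite("pics/top0c.png",b)
E
cat > h.py <<'E'
import numpy as np,cv2
from cell import arm
def cam(n):
    c=arm.camera(n); c["bgr"]=cv2.cvtColor(c["color"],cv2.COLOR_RGB2BGR); return c
def K(c):
    f=c["color"].shape[0]/2/np.tan(np.radians(c["vfov"])/2)
    return np.array([[f,0,c["cx"]],[0,f,c["cy"]],[0,0,1.]])
def ray(c,uv):
    p=np.asarray(uv,float).reshape(-1,1,2)
    # fixed-point inverse of distortion through cv2
    q=cv2.undistortPointsIter(p,K(c),np.array([c["k1"],0,0,0,0.]),None,None,(3,100,1e-12)).reshape(-1,2)
    d=np.c_[q[:,0],-q[:,1],-np.ones(len(q))]
    T=c["world_from_camera"]; return T[:3,3],d@T[:3,:3].T
def onz(c,uv,z):
    o,d=ray(c,uv); return o+d*((z-o[2])/d[:,2])[:,None]
def proj(c,P):
    P=np.atleast_2d(P); T=c["world_from_camera"]; q=(P-T[:3,3])@T[:3,:3]
    q=q*[1,-1,-1]; return cv2.projectPoints(q,np.zeros(3),np.zeros(3),K(c),np.array([c["k1"],0,0,0,0.]))[0].reshape(-1,2)
def tri(c1,u1,c2,u2):
    o1,d1=ray(c1,u1);o2,d2=ray(c2,u2);d1=d1[0];d2=d2[0]
    A=np.c_[d1,-d2];t=np.linalg.lstsq(A,o2-o1,rcond=None)[0]
    p,q=o1+t[0]*d1,o2+t[1]*d2; return (p+q)/2,np.linalg.norm(p-q)
E
```

```text
(no output)
```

View pics/side0c.png

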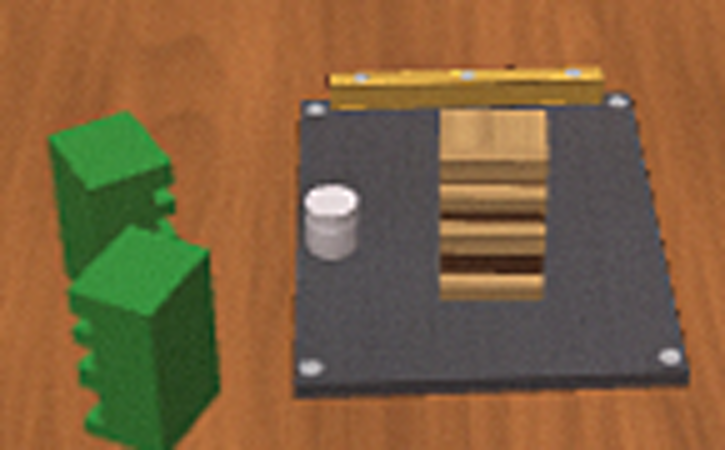

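View pics/top0c.png

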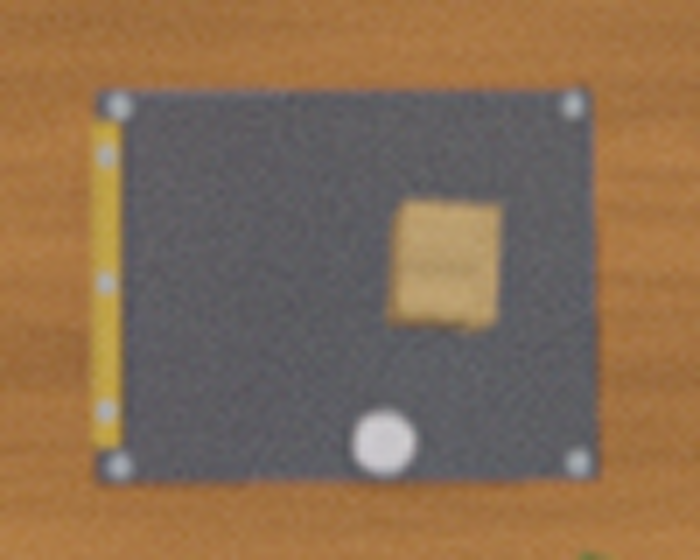

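The crop confirms it: the wooden block with three dark grooves facing the camera, upright on the plate. Next I'll measure the poses.

```bash
cat > meas.py <<'E'
from h import *
np.set_printoptions(precision=4,suppress=True)
def big(m):
    cs=cv2.findContours(m,cv2.RETR_EXTERNAL,cv2.CHAIN_APPROX_NONE)[0]; return max(cs,key=cv2.contourArea)
def masks(c,box):
    x0,y0,x1,y1=box; S=4
    im=cv2.resize(c["bgr"],None,fx=S,fy=S,interpolation=cv2.INTER_CUBIC)
    hsv=cv2.cvtColor(cv2.GaussianBlur(im,(5,5),0),cv2.COLOR_BGR2HSV)
    r=np.zeros(hsv.shape[:2],np.uint8); r[y0*S:y1*S,x0*S:x1*S]=255
    return im,hsv,r,S
def topx(p,S): return (np.asarray(p,float)+0.5)/S-0.5
E
python3 - <<'E'
from meas import *
c=cam("top"); im,hsv,r,S=masks(c,(225,165,315,240))
def val(n,p): print(n,hsv[int(p[1]*S),int(p[0]*S)])
val("plate",(260,180));val("fence",(235,190));val("block",(284,196));val("wood",(265,237));val("tin",(275,223))
H,Sa,V=cv2.split(hsv)
plate=cv2.bitwise_and(r,((V<125)&(Sa<90)).astype(np.uint8)*255)
pc=big(plate)
hull=cv2.convexHull(pc)
rect=cv2.minAreaRect(hull)
box=topx(cv2.boxPoints(rect),S); P=onz(c,box,0.012); print("plate corners",P[:,:2]); 
print("sides",np.linalg.norm(np.roll(P,-1,0)-P,axis=1), "cen",P.mean(0))
fence=cv2.bitwise_and(r,((H>19)&(H<32)&(Sa>150)&(V>120)).astype(np.uint8)*255); fence[:, 250*S:]=0
fr=cv2.minAreaRect(big(fence)); F=onz(c,topx(cv2.boxPoints(fr),S),0.032); print("fence",F[:,:2],np.linalg.norm(np.roll(F,-1,0)-F,axis=1),F.mean(0))
bm=cv2.bitwise_and(r,((H<30)&(Sa>60)&(V>130)).astype(np.uint8)*255); bm[:, :262*S]=0; bm[:180*S]=0;bm[:215*S]=bm[:215*S]; bm[214*S:]=0;bm[:,296*S:]=0
br=cv2.minAreaRect(big(bm)); B=onz(c,topx(cv2.boxPoints(br),S),0.112); print("block",topx(cv2.boxPoints(br),S),B[:,:2],np.linalg.norm(np.roll(B,-1,0)-B,axis=1),B.mean(0))
tm=cv2.bitwise_and(r,((Sa<60)&(V>170)).astype(np.uint8)*255);tm[:215*S]=0
t=cv2.moments(tm[:, :290*S],True) if 0 else cv2.moments(big(tm)); t=topx([t['m10']/t['m00'],t['m01']/t['m00']],S); print("tin",t,onz(c,[t],0.046))
v=im.copy()
for cc,col in((pc,(0,255,0)),(big(fence),(255,0,0)),(big(bm),(0,0,255))): cv2.drawContours(v,[cc],-1,col,1)
v=v[160*S:240*S,220*S:320*S]; cv2.imwrite("pics/chk0.png",cv2.resize(v,None,fx=1.8,fy=1.8))
E
```

```text
plate [135  11  97]
fence [ 23 166 189]
block [ 19 106 183]
wood [ 15 151 167]
tin [138   6 201]
plate corners [[ 0.6454  0.0633]
 [ 0.6477 -0.205 ]
 [ 0.4292 -0.204 ]
 [ 0.4279  0.061 ]]
sides [0.2683 0.2185 0.265  0.2175] cen [ 0.5375 -0.0712  0.012 ]
fence [[0.5283 0.0784]
 [0.5287 0.0642]
 [0.4761 0.0623]
 [0.4756 0.0764]] [0.0142 0.0527 0.0141 0.0527] [0.5022 0.0704 0.032 ]
block [[274.7102 205.8474]
 [275.9226 187.6615]
 [291.5531 188.7035]
 [290.3407 206.8894]] [[ 0.5111 -0.079 ]
 [ 0.5773 -0.0833]
 [ 0.574  -0.1403]
 [ 0.5077 -0.1358]] [0.0664 0.0571 0.0664 0.0569] [ 0.5425 -0.1096  0.112 ]
tin [274.393  222.7921] [[ 0.4502 -0.0821  0.046 ]]
```

View pics/chk0.png

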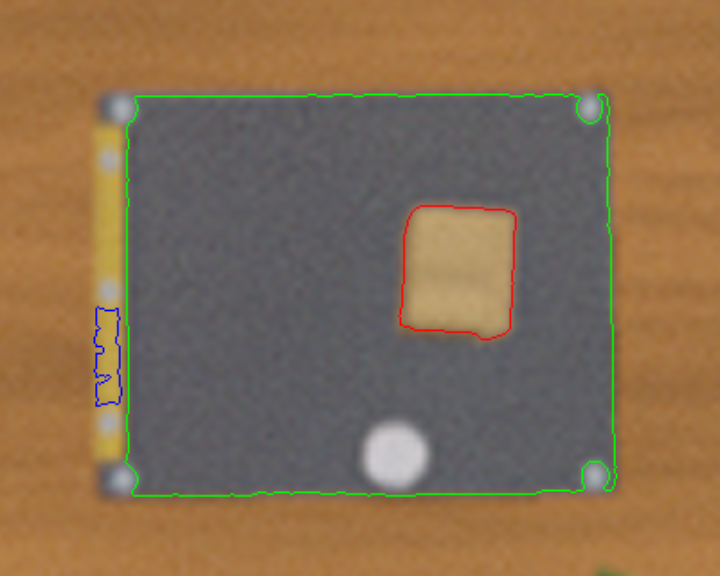

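```bash
python3 - <<'E'
from meas import *
c=cam("top"); s=cam("side"); print(arm.observe()["time"])
# screws
def px(p,f,o): return (np.array(p)+0.5)/f-0.5+np.array(o)
tops=[px(p,7,(220,160)) for p in((120,106),(573,105),(578,462),(120,467))]   # (+x,-y),( -x,-y),(-x,+y),(+x,+y) plate
sid=[px(p,5,(160,185)) for p in((618,102),(669,356),(311,368),(316,109))]
for a,b in zip(tops,sid): print("screw tri",*tri(c,a,s,b),"top@.012",onz(c,[a],.012)[0],"side@.012",onz(s,[b],.012)[0])
# block top corners near (grooved) : right(-y plate) and left
for n,a,b in(("groove -y",(503,203),(546,160)),("groove +y",(496,328),(440,160)),("fence -y",(407,203),(546,110)),("fence +y",(398,322),(440,110))):
    a=px(a,7,(220,160));b=px(b,5,(160,185)); print(n,*tri(c,a,s,b),onz(c,[a],.112)[0],onz(s,[b],.112)[0])
for b in((440,300),(543,300)): print("base",onz(s,[px(b,5,(160,185))],.012)[0])
for b in((330,108),(604,104)): print("fence base",onz(s,[px(b,5,(160,185))],.012)[0])
for a in((123,122),(123,446)): print("fence top?",onz(c,[px(a,7,(220,160))],.012)[0],onz(c,[px(a,7,(220,160))],.032)[0])
a=px((384,443),7,(220,160));b=px((331,201),5,(160,185));print("tin top",tri(c,a,s,b))
E
```

```text
0.25
screw tri [0.6383 0.0637 0.0122] 0.002354364872568634 top@.012 [0.6371 0.0638 0.012 ] side@.012 [0.6395 0.0643 0.012 ]
screw tri [ 0.6408 -0.1903  0.0128] 0.002151472277721067 top@.012 [ 0.6398 -0.1903  0.012 ] side@.012 [ 0.6421 -0.1893  0.012 ]
screw tri [ 0.4412 -0.1923  0.0122] 0.0022821705223200956 top@.012 [ 0.44   -0.1923  0.012 ] side@.012 [ 0.4423 -0.192   0.012 ]
screw tri [0.4379 0.0617 0.0124] 0.0038539642398392185 top@.012 [0.436  0.0617 0.012 ] side@.012 [0.4398 0.0625 0.012 ]
groove -y [ 0.5741 -0.1397  0.1132] 0.00047564425039405765 [ 0.5744 -0.1399  0.112 ] [ 0.574  -0.1382  0.112 ]
groove +y [ 0.5125 -0.1361  0.1118] 0.006174609273779827 [ 0.5094 -0.1361  0.112 ] [ 0.5155 -0.1362  0.112 ]
fence -y [ 0.5758 -0.0899  0.1122] 0.0034967976113794096 [ 0.5741 -0.0898  0.112 ] [ 0.5776 -0.0894  0.112 ]
fence +y [ 0.5146 -0.0854  0.1105] 0.004821354694196303 [ 0.5122 -0.0853  0.112 ] [ 0.517  -0.0874  0.112 ]
base [ 0.5155 -0.1358  0.012 ]
base [ 0.575  -0.1379  0.012 ]
fence base [0.449  0.0633 0.012 ]
fence base [0.63   0.0622 0.012 ]
fence top? [0.6281 0.062  0.012 ] [0.6255 0.0612 0.032 ]
fence top? [0.4476 0.0601 0.012 ] [0.4475 0.0594 0.032 ]
tin top (array([ 0.4514, -0.0823,  0.0448]), np.float64(0.0028255724912608434))
```

```bash
cat > go.py <<'E'
from meas import *
from scipy.spatial.transform import Rotation as R
import sys
def to(p,yaw):  # yaw: tool x = (sin yaw, cos yaw,0), pointing down
    o=arm.observe(); M=o["orientation"]; 
    T=np.array([[np.sin(yaw),np.cos(yaw),0],[np.cos(yaw),-np.sin(yaw),0],[0,0,-1]]).T
    T=np.c_[[np.sin(yaw),np.cos(yaw),0],[np.cos(yaw),-np.sin(yaw),0],[0,0,-1.]]
    print("t",o["time"],"at",o["eef_pos"],"F",o["ft_force"],"open",o["opening"])
    print("shift",M.T@(np.array(p)-o["eef_pos"]),"turn",R.from_matrix(M.T@T).as_rotvec())
if __name__=="__main__":
    a=[float(x) for x in sys.argv[1:]]; to(a[:3],a[3])
E
python3 go.py .541 -.205 .22 .045
```

```text
t 0.25 at [0.2038 0.5107 0.242 ] F [-0.456   0.5913  0.0753] open 0.08513343102835283
shift [-0.5785 -0.5397  0.0223] turn [-0.0007  0.0003  1.236 ]
```

send_rows(plan=[-0.028,-0.026,0.001,0,0,0.06,-0.056,-0.052,0.002,0,0,0.12,-0.084,-0.078,0.003,0,0,0.18,-0.112,-0.104,0.004,0,0,0.24,-0.14,-0.13,0.005,0,0,0.3], claw=180, squeeze=60)

```text
time: 0.67
eef_pos: [0.2859, 0.3365, 0.2372]
orientation: [[-0.776, 0.63, 0.0], [0.63, 0.776, -0.0], [-0.0, -0.0, -1.0]]
ft_force: [1.2, -0.7, 0.1]
opening: 0.0262
```

```bash
python3 go.py .541 -.205 .22 .045
```

```text
t 0.6667 at [0.2859 0.3365 0.2372] F [ 1.2156 -0.7061  0.0579] open 0.026151040572416864
shift [-0.5394 -0.2595  0.0173] turn [0.     0.0001 0.9336]
```

send_rows(plan=[-0.036,-0.0173,0.001,0,0,0.062,-0.072,-0.0346,0.002,0,0,0.124,-0.108,-0.0519,0.003,0,0,0.186,-0.144,-0.0692,0.004,0,0,0.248,-0.18,-0.0865,0.005,0,0,0.31])

```text
time: 1.08
eef_pos: [0.3716, 0.1559, 0.2324]
orientation: [[-0.546, 0.838, 0.0], [0.838, 0.546, 0.0], [-0.0, 0.0, -1.0]]
ft_force: [0.3, 1.2, 0.7]
opening: 0.0253
```

```bash
python3 go.py .541 -.205 .22 .045
```

```text
t 1.0833 at [0.3716 0.1559 0.2324] F [0.3025 1.1764 0.73  ] open 0.02531843733152961
shift [-0.3948 -0.0553  0.0125] turn [0.0005 0.     0.6231]
```

send_rows(plan=[-0.038,-0.0055,0.001,0,0,0.062,-0.076,-0.011,0.002,0,0,0.124,-0.114,-0.0165,0.003,0,0,0.186,-0.152,-0.022,0.004,0,0,0.248,-0.19,-0.0275,0.005,0,0,0.31])

```text
time: 1.5
eef_pos: [0.453, -0.0182, 0.2274]
orientation: [[-0.264, 0.964, 0.0], [0.964, 0.264, 0.0], [-0.0, 0.0, -1.0]]
ft_force: [-0.5, 0.4, 0.6]
opening: 0.0251
```

```bash
python3 go.py .541 -.205 .22 .045
```

```text
t 1.5 at [ 0.453  -0.0182  0.2274] F [-0.458   0.4192  0.5577] open 0.02511572524810668
shift [-0.2034  0.0355  0.0074] turn [ 0.0002 -0.      0.3124]
```

send_rows(plan=[-0.04,0.007,0.001,0,0,0.062,-0.08,0.014,0.002,0,0,0.124,-0.12,0.021,0.004,0,0,0.186,-0.16,0.028,0.006,0,0,0.248,-0.2,0.0355,0.007,0,0,0.312])

```text
time: 1.92
eef_pos: [0.5407, -0.2014, 0.22]
orientation: [[0.044, 0.999, -0.0], [0.999, -0.044, 0.0], [0.0, -0.0, -1.0]]
ft_force: [0.6, 0.7, 1.0]
opening: 0.0253
```

```bash
python3 go.py .541 -.20 .112 .045
```

```text
t 1.9167 at [ 0.5407 -0.2014  0.22  ] F [0.5593 0.6595 0.9612] open 0.025289854494504844
shift [0.0014 0.0003 0.108 ] turn [-0.0004 -0.0003  0.0005]
```

send_rows(plan=[0,0,0.03,0,0,0,0,0,0.06,0,0,0,0,0,0.09,0,0,0,0,0,0.108,0,0,0,0,0,0.108,0,0,0])

```text
time: 2.33
eef_pos: [0.5387, -0.1985, 0.1084]
orientation: [[0.041, 0.999, -0.007], [0.999, -0.041, 0.004], [0.004, -0.007, -1.0]]
ft_force: [0.5, -0.5, -0.2]
opening: 0.0251
```

```bash
cat > snap.py <<'E'
from meas import *
import sys
t=sys.argv[1]
for n,(x0,y0,x1,y1) in (("side",(200,130,320,275)),("top",(220,155,325,240))):
    c=cam(n); cv2.imwrite(f"pics/{n}{t}_raw.png",c["bgr"])
    b=c["bgr"][y0:y1,x0:x1]; f=4 if n=="side" else 7
    cv2.imwrite(f"pics/{n}{t}.png",cv2.resize(b,None,fx=f,fy=f,interpolation=cv2.INTER_CUBIC))
o=arm.observe();print(o["time"],o["eef_pos"],o["ft_force"])
E
python3 snap.py 1
```

```text
2.4333 [ 0.5405 -0.1995  0.1127] [ 0.0506  0.257  -0.141 ]
```

View pics/side1.png

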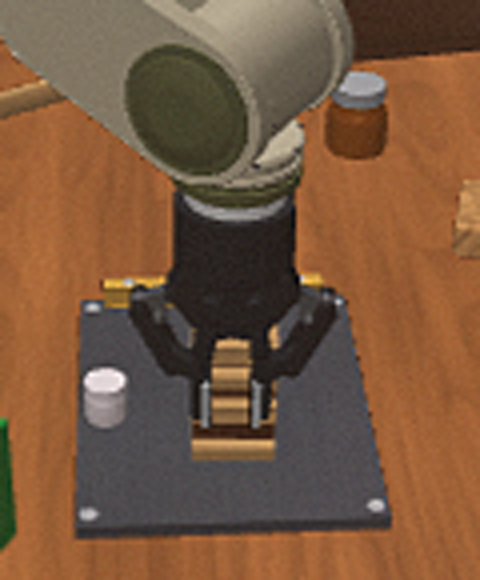

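View pics/top1.png

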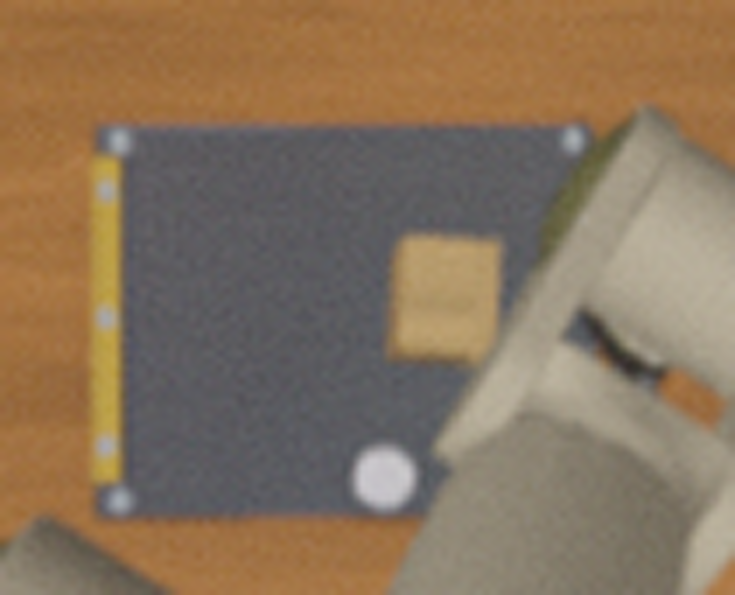

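```bash
python3 - <<'E'
from meas import *
c=cam("side")
for p in((200,426),(262,426),(265,418)):
    u=(np.array(p)+.5)/4-.5+np.array([200,130]); o,d=ray(c,[u]); d=d[0]
    for y in(-.21,-.1885): print(p,y,o+d*((y-o[1])/d[1]))
E
python3 go.py .541 -.152 .112 .045
```

```text
(200, 426) -0.21 [ 0.5186 -0.21    0.1021]
(200, 426) -0.1885 [ 0.5194 -0.1885  0.085 ]
(262, 426) -0.21 [ 0.5594 -0.21    0.101 ]
(262, 426) -0.1885 [ 0.5612 -0.1885  0.0838]
(265, 418) -0.21 [ 0.5612 -0.21    0.1076]
(265, 418) -0.1885 [ 0.563  -0.1885  0.0906]
t 2.4833 at [ 0.541  -0.1997  0.1136] F [ 0.8051  0.2725 -0.183 ] open 0.02495617534485026
shift [ 0.0477 -0.0019  0.0016] turn [0.0017 0.0009 0.0041]
```

The side view shows the fingertips in front of the upper grooves at crop (200,426) and (262,426), which puts the tips at z≈0.102, on the top land. The top view shows the block unmoved. I'll approach now and then tip it.

send_rows(plan=[0.012,0,0,0,0,0,0.024,0,0,0,0,0,0.034,0,0,0,0,0,0.04,0,0,0,0,0,0.043,0,0,0,0,0])

```text
time: 2.9
eef_pos: [0.5422, -0.1549, 0.1128]
orientation: [[0.039, 0.999, 0.0], [0.999, -0.039, -0.0], [-0.0, 0.0, -1.0]]
ft_force: [0.4, -0.4, 0.1]
opening: 0.0248
```

send_rows(plan=[0.003,0,0,0,0,0,0.006,0,0,0,0,0,0.009,0,0,0,0,0,0.012,0,-0.002,0,0,0,0.015,0,-0.004,0,0,0])

```text
time: 3.32
eef_pos: [0.5427, -0.1414, 0.1164]
orientation: [[0.041, 0.999, -0.0], [0.999, -0.041, 0.0], [0.0, -0.0, -1.0]]
ft_force: [-0.4, -0.1, -0.1]
opening: 0.0249
```

```bash
python3 snap.py 2
```

```text
3.4167 [ 0.5429 -0.1412  0.1167] [-0.3056 -0.7671  0.0246]
```

View pics/side2.png

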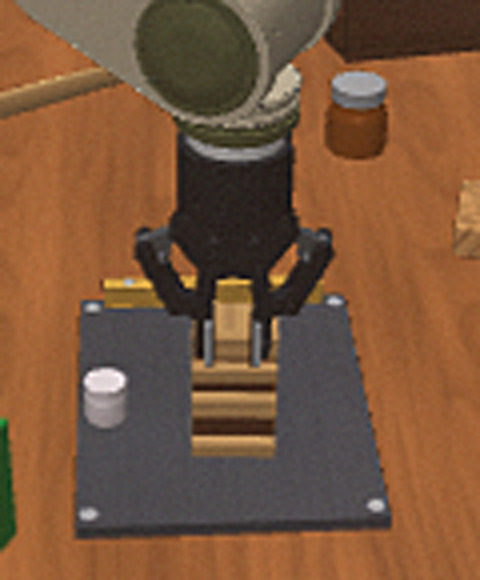

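View pics/top2.png

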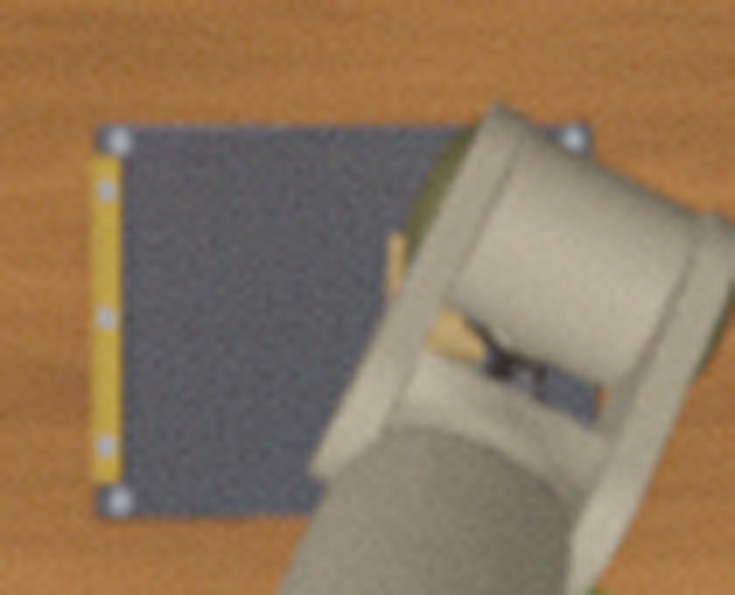

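The side view shows the fingertips on the top land at crop (208,362) and (256,362). The ~0.8 N reaction is what a small block pivoting would give. I'll keep following the arc.

send_rows(plan=[0.004,0,-0.001,0,0,0,0.008,0,-0.002,0,0,0,0.012,0,-0.003,0,0,0,0.016,0,-0.004,0,0,0,0.016,0,-0.004,0,0,0])

```text
time: 3.83
eef_pos: [0.5434, -0.1246, 0.1205]
orientation: [[0.04, 0.999, 0.0], [0.999, -0.04, 0.0], [0.0, 0.0, -1.0]]
ft_force: [1.1, -0.6, -0.3]
opening: 0.0252
```

```bash
python3 snap.py 3
```

```text
3.9333 [ 0.5434 -0.1252  0.1203] [-0.0777 -1.1539  0.4435]
```

View pics/side3.png

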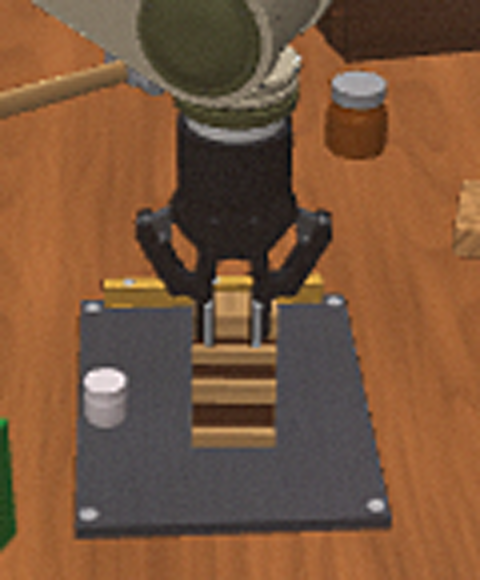

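The lower edge has risen from crop row 455 to 445, so the block is tilting about 14° with the fingertips on the top land.

send_rows(plan=[0.004,0,-0.002,0,0,0,0.008,0,-0.0035,0,0,0,0.012,0,-0.005,0,0,0,0.016,0,-0.006,0,0,0,0.016,0,-0.006,0,0,0])

```text
time: 4.35
eef_pos: [0.5441, -0.1086, 0.1266]
orientation: [[0.04, 0.999, 0.0], [0.999, -0.04, 0.0], [0.0, 0.0, -1.0]]
ft_force: [0.4, 0.8, 0.1]
opening: 0.0248
```

```bash
python3 snap.py 4
```

```text
4.45 [ 0.5441 -0.1092  0.1264] [ 0.41   -0.6625 -0.0007]
```

View pics/side4.png

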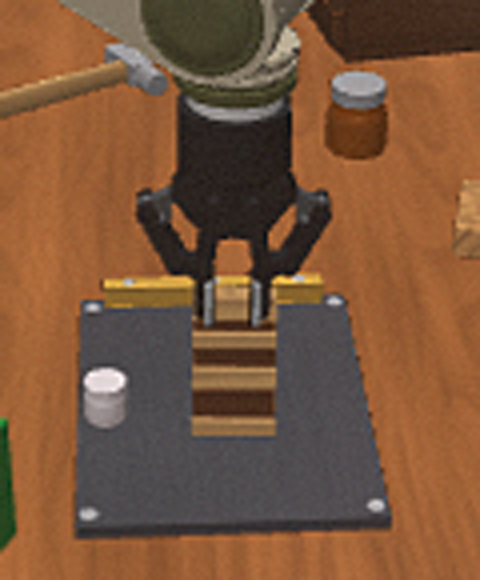

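The block has tilted further; its lower edge is at crop row 435, about 22°. A slow push past balance comes next.

send_rows(plan=[0.003,0,0,0,0,0,0.006,0,0,0,0,0,0.009,0,0,0,0,0,0.011,0,0,0,0,0,0.013,0,0,0,0,0])

```text
time: 4.87
eef_pos: [0.5446, -0.0962, 0.1263]
orientation: [[0.041, 0.999, -0.0], [0.999, -0.041, 0.0], [0.0, -0.0, -1.0]]
ft_force: [0.1, -1.0, 0.0]
opening: 0.0249
```

```bash
python3 snap.py 5
```

```text
4.9667 [ 0.5446 -0.0961  0.1263] [-0.7372  0.1031 -0.082 ]
```

View pics/side5.png

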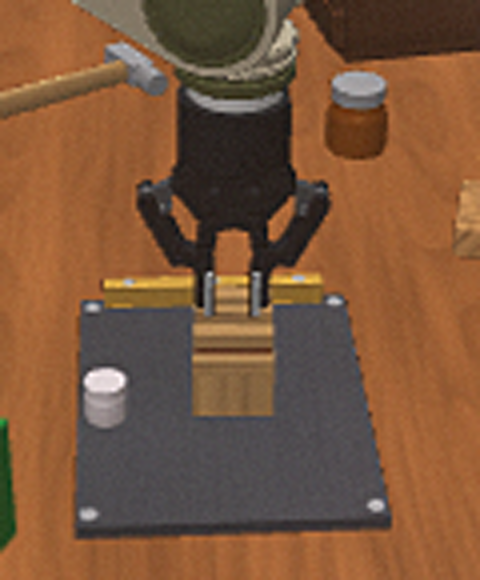

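The end face is now visible at crop (233,385), so the block is over. I'll retreat back and up, then look.

send_rows(plan=[-0.012,0,-0.01,0,0,0,-0.035,0,-0.01,0,0,0,-0.06,0,-0.01,0,0,0,-0.085,0,-0.01,0,0,0,-0.1,0,-0.01,0,0,0])

```text
time: 5.38
eef_pos: [0.5404, -0.1986, 0.1364]
orientation: [[0.042, 0.999, 0.0], [0.999, -0.042, -0.001], [-0.001, 0.0, -1.0]]
ft_force: [-0.5, -0.0, 0.1]
opening: 0.0251
```

```bash
python3 snap.py 6
```

```text
5.4833 [ 0.5404 -0.1984  0.1361] [ 0.3044 -0.3659 -0.1231]
```

View pics/side6.png

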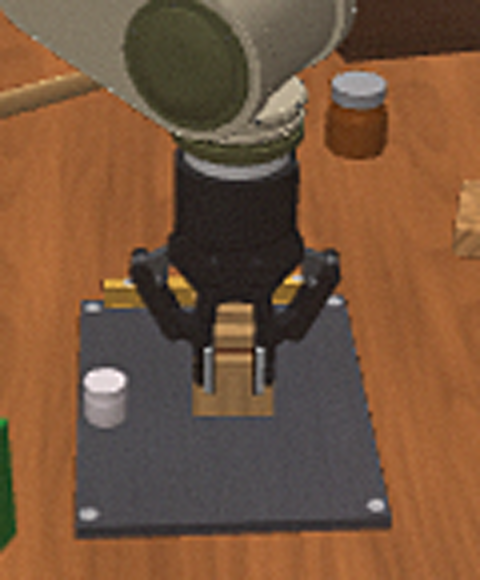

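View pics/top6.png

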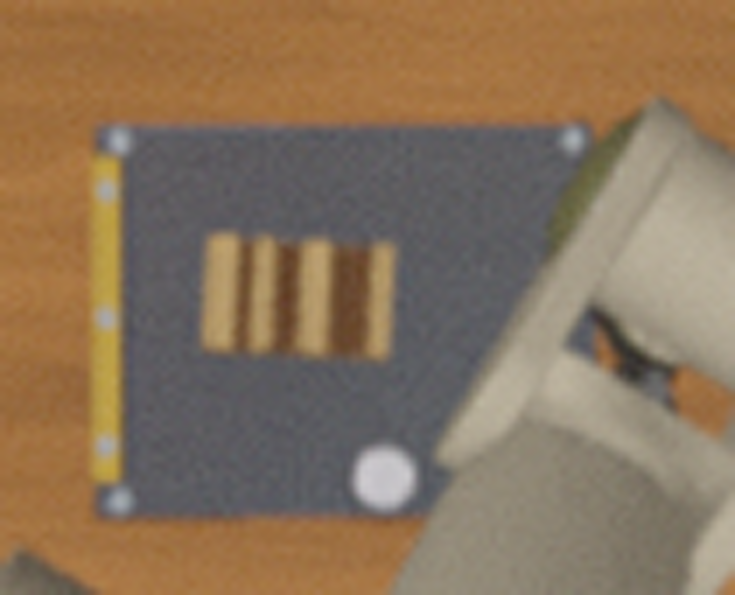

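The block lies flat, grooves up. In the top crop its corners are (209,233), (396,243), (389,358) and (202,350). Measuring these gives the push.

```bash
python3 - <<'E'
from meas import *
c=cam("top")
P=[(np.array(p)+.5)/7-.5+np.array([220,155]) for p in((209,233),(396,243),(389,358),(202,350))]
B=onz(c,P,.062);print(B,np.linalg.norm(np.roll(B,-1,0)-B,axis=1),B.mean(0))
E
python3 go.py .541 -.15 .045 -.011
```

```text
[[ 0.5808  0.0133  0.062 ]
 [ 0.5762 -0.0875  0.062 ]
 [ 0.5141 -0.0838  0.062 ]
 [ 0.5178  0.0166  0.062 ]] [0.1009 0.0621 0.1004 0.0631] [ 0.5472 -0.0353  0.062 ]
t 5.5333 at [ 0.5403 -0.1969  0.1361] F [-0.4981 -0.6327  0.2348] open 0.025204275916191166
shift [ 0.0468 -0.0013  0.0911] turn [-0.0003 -0.0004 -0.0537]
```

send_rows(plan=[0,0,0.03,0,0,0,0.01,0.001,0.06,0,0,-0.02,0.02,0.002,0.085,0,0,-0.04,0.035,0.003,0.097,0,0,-0.054,0.045,0.003,0.097,0,0,-0.054])

```text
time: 5.95
eef_pos: [0.544, -0.1486, 0.0367]
orientation: [[-0.015, 1.0, -0.005], [1.0, 0.015, 0.003], [0.003, -0.005, -1.0]]
ft_force: [0.1, 1.1, -0.8]
opening: 0.0247
```

```bash
python3 go.py .545 -.105 .039 -.011
```

```text
t 5.95 at [ 0.544  -0.1486  0.0367] F [ 0.0552  1.1017 -0.7834] open 0.02471424010803525
shift [ 0.0436  0.0016 -0.0022] turn [-0.005  -0.0031  0.0037]
```

send_rows(plan=[0.012,0,0,0,0,0,0.024,0,0,0,0,0,0.034,0,0,0,0,0,0.042,0,0,0,0,0,0.048,0,0,0,0,0])

```text
time: 6.37
eef_pos: [0.5449, -0.1026, 0.0401]
orientation: [[-0.014, 1.0, 0.001], [1.0, 0.014, -0.0], [-0.001, 0.001, -1.0]]
ft_force: [0.9, 0.3, -0.0]
opening: 0.0249
```

send_rows(plan=[0.005,0,0,0,0,0,0.01,0,0,0,0,0,0.015,0,0,0,0,0,0.02,0,0,0,0,0,0.025,0,0,0,0,0])

```text
time: 6.78
eef_pos: [0.5448, -0.0787, 0.0396]
orientation: [[-0.013, 1.0, 0.001], [1.0, 0.013, -0.001], [-0.001, 0.001, -1.0]]
ft_force: [-0.0, -3.3, 2.4]
opening: 0.0248
```

```bash
python3 snap.py 7;python3 go.py .545 -.050 .039 -.011
```

```text
6.8833 [ 0.5442 -0.0778  0.0393] [-0.7914 -0.0973 -0.0424]
t 6.8833 at [ 0.5442 -0.0778  0.0393] F [-0.7914 -0.0973 -0.0424] open 0.025117799256142062
shift [0.0278 0.0011 0.0003] turn [-0.0004 -0.0005  0.0023]
```

View pics/side7.png

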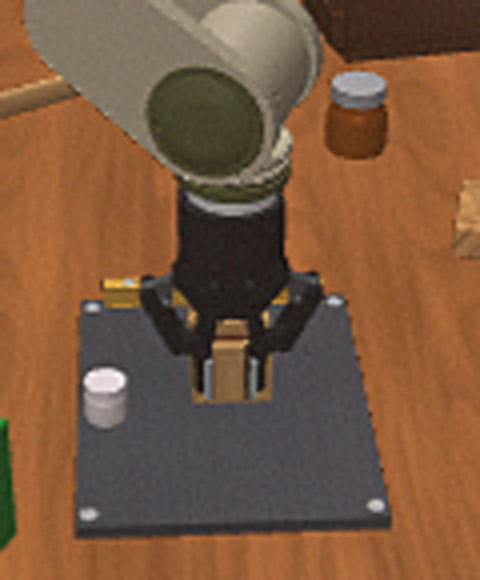

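View pics/top7.png

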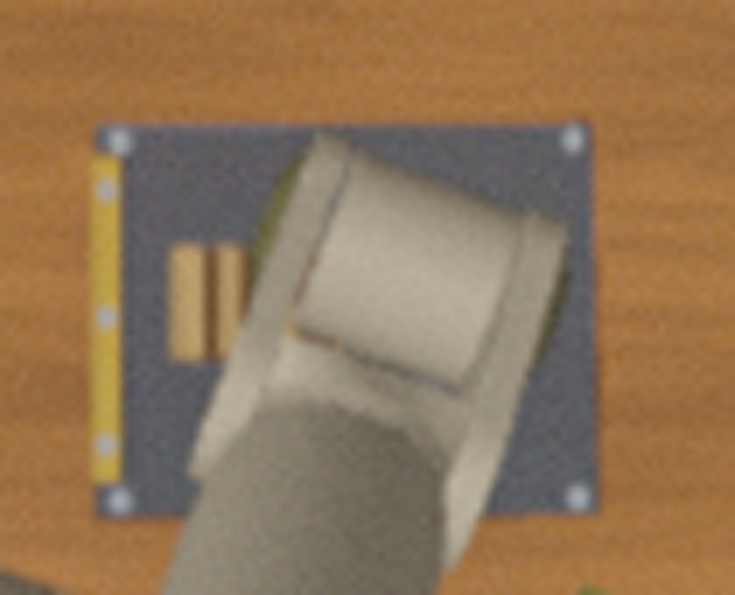

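The block is now square: its front edge runs vertically at top-crop column 171, rows 244–360, with about 25 mm to the fence. The push can continue.

```bash
python3 - <<'E'
from meas import *
c=cam("top")
P=[(np.array(p)+.5)/7-.5+np.array([220,155]) for p in((171,244),(171,360))]
print(onz(c,P,.062))
E
```

```text
[[0.5747 0.0337 0.062 ]
 [0.5123 0.0331 0.062 ]]
```

send_rows(plan=[0.005,0,0,0,0,0,0.01,0,0,0,0,0,0.014,0,0,0,0,0,0.018,0,0,0,0,0,0.02,0,0,0,0,0])

```text
time: 7.35
eef_pos: [0.5439, -0.0578, 0.0392]
orientation: [[-0.014, 1.0, -0.001], [1.0, 0.014, 0.0], [0.0, -0.001, -1.0]]
ft_force: [-0.4, -0.3, -0.5]
opening: 0.025
```

send_rows(plan=[0.001,0,0,0,0,0,0.002,0,0,0,0,0,0.003,0,0,0,0,0,0.004,0,0,0,0,0,0.005,0,0,0,0,0])

```text
time: 7.77
eef_pos: [0.5441, -0.0536, 0.0393]
orientation: [[-0.013, 1.0, 0.0], [1.0, 0.013, -0.0], [-0.0, 0.0, -1.0]]
ft_force: [-0.1, -0.9, -0.9]
opening: 0.0249
```

send_rows(plan=[0.001,0,0,0,0,0,0.002,0,0,0,0,0,0.003,0,0,0,0,0,0.003,0,0,0,0,0])

```text
time: 8.1
eef_pos: [0.544, -0.0503, 0.0393]
orientation: [[-0.013, 1.0, 0.0], [1.0, 0.013, 0.0], [0.0, 0.0, -1.0]]
ft_force: [-0.3, 0.3, 0.7]
opening: 0.0253
```

send_rows(plan=[0.001,0,0,0,0,0,0.001,0,0,0,0,0,0.002,0,0,0,0,0,0.002,0,0,0,0,0])

```text
time: 8.43
eef_pos: [0.544, -0.0488, 0.0394]
orientation: [[-0.013, 1.0, 0.0], [1.0, 0.013, -0.001], [-0.001, 0.0, -1.0]]
ft_force: [-1.0, -3.7, 0.4]
opening: 0.0249
```

send_rows(plan=[0.001,0,0,0,0,0,0.001,0,0,0,0,0,0.001,0,0,0,0,0])

```text
time: 8.68
eef_pos: [0.5441, -0.0488, 0.0396]
orientation: [[-0.013, 1.0, 0.0], [1.0, 0.013, -0.002], [-0.002, 0.0, -1.0]]
ft_force: [-1.4, -9.3, 0.4]
opening: 0.0254
```

```bash
python3 snap.py 8;python3 go.py .545 -.050 .039 -.011
```

```text
8.7833 [ 0.5441 -0.0488  0.0396] [-1.3472 -8.8561  0.6172]
t 8.7833 at [ 0.5441 -0.0488  0.0396] F [-1.3472 -8.8561  0.6172] open 0.025233496093024412
shift [-0.0012  0.0009  0.0006] turn [0.0003 0.002  0.002 ]
```

View pics/top8.png

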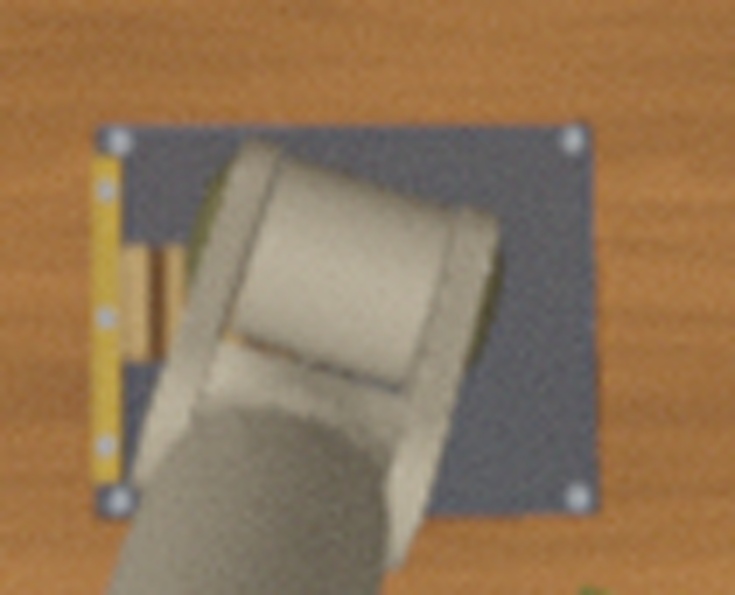

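TCP has stopped advancing at 9 N, and the picture shows the block's end against the fence at crop (121,245–360). I'll press slightly more to square it, then back off.

send_rows(plan=[0.001,0,0,0,0,0,0.001,0,0,0,0,0,0.001,0,0,0,0,0])

```text
time: 9.03
eef_pos: [0.5441, -0.0487, 0.0397]
orientation: [[-0.013, 1.0, 0.0], [1.0, 0.013, -0.004], [-0.004, 0.0, -1.0]]
ft_force: [-2.3, -14.4, 1.5]
opening: 0.0253
```

send_rows(plan=[-0.002,0,0,0,0,0,-0.006,0,0,0,0,0,-0.016,0,0,0,0,0,-0.04,0,0,0,0,0,-0.07,0,0,0,0,0])

```text
time: 9.45
eef_pos: [0.5448, -0.1164, 0.0393]
orientation: [[-0.015, 1.0, -0.0], [1.0, 0.015, 0.001], [0.001, -0.0, -1.0]]
ft_force: [-0.0, -0.3, 0.3]
opening: 0.0248
```

send_rows(plan=[-0.03,0,-0.015,0,0,0,-0.06,0,-0.035,0,0,0,-0.09,0,-0.06,0,0,0,-0.11,0,-0.09,0,0,0,-0.13,0,-0.11,0,0,0])

```text
time: 9.87
eef_pos: [0.5466, -0.2488, 0.1519]
orientation: [[-0.012, 1.0, 0.002], [1.0, 0.012, -0.001], [-0.001, 0.002, -1.0]]
ft_force: [1.3, -0.2, -0.2]
opening: 0.025
```

```bash
python3 snap.py 9
```

```text
9.9667 [ 0.5475 -0.2505  0.1528] [ 0.388  -0.0285 -0.4083]
```

View pics/top9.png

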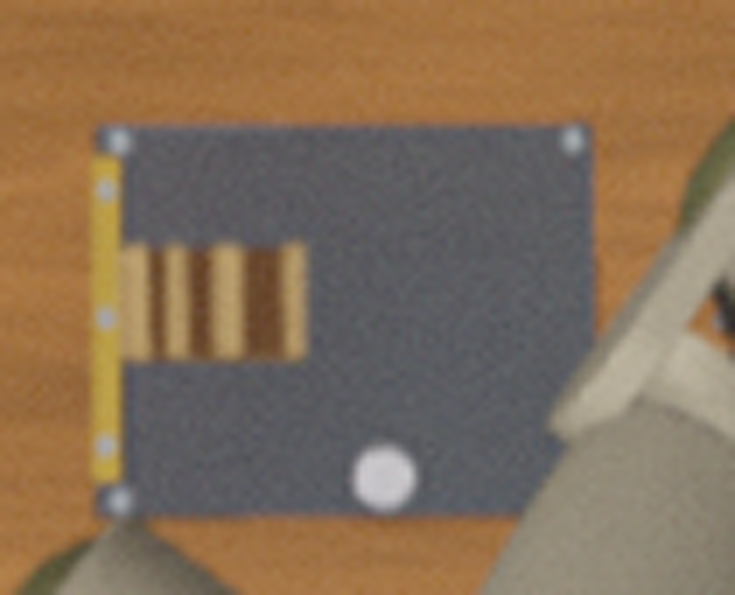

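View pics/side9.png

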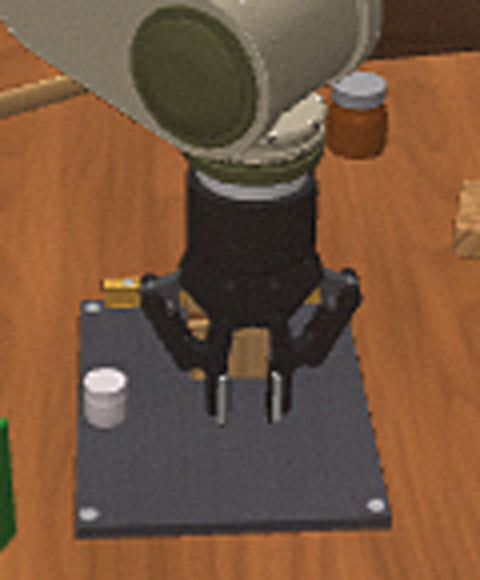

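Checking the final block pose numerically.

```bash
python3 - <<'E'
from meas import *
c=cam("top")
P=[(np.array(p)+.5)/7-.5+np.array([220,155]) for p in((120,243),(307,243),(307,360),(119,360))]
B=onz(c,P,.062)
ex=np.array([-.0114,1.]);ex/=np.linalg.norm(ex);ey=np.array([-ex[1],ex[0]]);o=np.array([.5395,-.0643])
print(B[:,:2]); q=np.c_[(B[:,:2]-o)@ex,(B[:,:2]-o)@ey]; print(q)
print("yaw rel, sides:",[(q[0]-q[1])[1]/(q[0]-q[1])[0],(q[3]-q[2])[1]/(q[3]-q[2])[0]],"end",-(q[1]-q[2])[0]/(q[1]-q[2])[1])
import numpy as np
im,hsv,r,S=masks(c,(235,188,266,208)); 
# sides of block via mask
H,Sa,V=cv2.split(hsv); m=cv2.bitwise_and(r,((Sa>50)).astype(np.uint8)*255); m[:, :243*S]=0
k=big(m)[:,0]; 
for f in (1,-1):
    pts=[]
    for x in range(246*S,260*S): 
        col=np.where(m[:,x])[0]; pts.append((x,col.max() if f>0 else col.min()))
    l=onz(c,topx(pts,S),.062)[:,:2]; v=cv2.fitLine(l.astype(np.float32),cv2.DIST_HUBER,0,.01,.01).ravel(); print("side line dir x/y",v[0]/v[1], "plate",-.0114)
E
```

```text
[[ 0.5751  0.0611]
 [ 0.5758 -0.0395]
 [ 0.5128 -0.0398]
 [ 0.5121  0.061 ]]
[[ 0.125  -0.037 ]
 [ 0.0244 -0.0366]
 [ 0.0248  0.0264]
 [ 0.1256  0.026 ]]
yaw rel, sides: [np.float64(-0.003928838581448853), np.float64(-0.004494783910442573)] end -0.006813034573642677
side line dir x/y -0.02369342 plate -0.0114
side line dir x/y 0.009066191 plate -0.0114
```

```bash
python3 -c "
from cell import arm
print(arm.observe()['ft_force']); print(arm.sign_off())"
```

```text
[0.08379235 0.21346927 0.41637379]
the job is handed in; nothing more can be done
None
```

I tipped the wooden block over with two part-closed fingertips on its top land, then pushed it along the plate until its former top end met the fence. The job was handed in at about 10 s; sign-off gives no verdict.

**Last checks:**
- **Position:** the former top end measures x ≈ 0.125 m in the plate frame, about 5 mm to one side of the fence's middle.
- **Squareness:** the corners I read by eye put the block within about 0.007 rad of square. A rough line fit on the two side edges gave −0.012 and +0.020 rad relative to the plate. They disagree with each other, but both are inside 0.06 rad.
- **Contact:** the arm stopped advancing at the fence, with the force rising to about 14 N. It was then withdrawn and the measured force was near zero.
- **Bystanders:** the tin shows at the same place in the before and after pictures. I did not re-measure the other bystanders, but the arm stayed well clear of them.

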